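# Load a slotted mass on the soil penetrometer's stem

## Task

Take the larger of the two brass slotted masses in the green tray, slide it sideways on to the penetrometer's stem over the steel mass already there and let it drop fully home, level and interlocked. Turn it on the stack until its slot faces straight away from the depth indicator, opposite the slot of the steel mass, which stays as it is, and let go. Feel your way: push the slender stem only lightly sideways, press so gently that the clamped plunger does not sink, and leave the other things alone.

Things in the scene. Friction and masses are not known exactly. Their poses are not given: they have to be found in the camera images.
- stand: Soil penetrometer: grey base 150 x 235 x 16 mm with a pot of soil, column, depth indicator and a vertical plunger carrying a round weight pan and stem. Origin: underside of base, below the nominal plunger axis; z up, +y to column (from y = 102 mm, top z = 231 mm) and indicator (block x -26..26, y 64.5..90.5, z 168..250 mm); other sides open above the pan.
- axis (a point): Nominal stem axis at the pan's top face, z = 200 mm; axes as the stand's. The guide arm is swung and clamped by hand, so the real (upright) stem, pan and steel mass stand up to 10 mm off in x, 6 mm in y: not measured, feel for it. Heights are true. Pan 72 mm across; stem 8 mm thick (bends past 10 N sideways), bare to z = 242 mm, then a head 16 mm across to z = 250 mm that no slot passes over.
- stack (a point): Point on the nominal axis at the top face (z = 214 mm) of the dark steel slotted mass already on the pan round the stem: 70 mm across, 14 mm thick, on top a round boss 33 mm across to z = 217 mm. It stands off this point as the stem does. Its slot faces the column and indicator.
- lower (a joint): Turn of that steel mass about the stem, rad: 0 when its slot faces straight to the column (+y of the stand), positive anticlockwise seen from above; starts within 0.25. Only friction holds it (about 0.05 N m), so it can be dragged round by a mass pressed down on it or by fingers that touch it.
- plunger (a joint): How far the plunger has been pushed down from its clamped height, m (0 at the start). The clamp carries the masses but slips when pressed with more than about 12 N besides, and does not come back.
- brass_mid (a point): Centre, half-way up, of the brass mass to load: disc 60 mm across, 14 mm thick, 0.24 to 0.36 kg, on top a boss 33 mm across, 3 mm high; underneath a recess 35 mm across, 3.5 mm deep, to fit over the boss below. Fully home its centre is 221 mm over the stand's underside; caught on the boss, 3 mm higher. x points to its slot's open mouth, z up. Lies flat in the tray.
- brass_slot (a point): Point in the brass mass's slot, 25 mm from its centre towards the mouth, half-way up. The slot is 9.8 mm wide, runs from a flat closed end 4.9 mm behind the centre to the rim, where its mouth flares at about 40 degrees over the last 8 mm to 21.8 mm wide.
- big: Spare dark steel slotted mass, 70 mm across, lying in the tray (leave). Origin: centre of its underside.
- small: Smaller brass slotted mass, 44 mm across and 10 mm thick, lying in the tray (leave). Origin: centre of its underside.
- tray: Shallow green plastic tray 360 x 150 x 17 mm, fixed, floor 4 mm thick. Origin: centre of its underside, x along its length.
- meter: Grey handheld meter 78 x 125 x 30 mm (leave). Origin: centre of its underside.
- pot: Loose black plant pot with grass, 94 mm square, 88 mm high, grass to 180 mm (leave). Origin: centre of its underside.
- bottle: White bottle 60 mm across, 150 mm high (leave). Origin: centre of its underside.
- dish: Clear petri dish 90 mm across, 13 mm high (leave). Origin: centre of its underside.
There are look-alikes about, which are no part of the job. Leave any blue or red look-alike of the part that bears brass_mid alone.

How it is judged:
By the outcome, as a careful person would: the job done as asked, in the order asked, and still so for the second after the job is handed in, with the robot touching nothing.
It also fails if it takes over 70 s, if anything falls off the work surface, if the arm or the gripper's body presses on something with over 40 N, if the wrist force passes 120 N, or if a joint passes its speed limit or range.

## Robot

A 6-joint arm with a two-finger parallel gripper is mounted at the origin on the work surface. World frame = base frame: x ahead of the robot, y to its left, z up, the work surface at z = 0. Lengths are in m, angles in degrees, forces in N, time in s.
With the tool pointing down it reaches from about 0.35 to 0.875 m from the base axis. Payload 4.2 kg.
Tool frame: the origin (TCP) lies at the very end of the fingers, on their centre line; the grasp point (between the pads) lies 19 mm behind it; z points along the fingers, y is the line along which they close (so a half turn about z gives the same grasp; the last joint's range is limited). The gripper opens to 87 mm and grips with 3 to 60 N. Pads are 19 mm wide; open, the fingers measure 117 mm over their backs; the gripper's body (75 mm by 190 mm) begins 51 mm behind the grasp point.
Start: joints at [-56.459, 22.042, 0.453, 0, -68.411, -14.817], TCP at [0.201, -0.592, 0.223] pointing down, gripper open.
Joint ranges: [-179.83, 179.83], [-69.29, 118.12], [-61.27, 80.66], [-181.25, 117.63], [-171.15, -9.14], [-177.46, 177.46]. Speed limits (degrees/s): [159.86, 159.86, 180, 180, 180, 180].

## Interface

Orientations are given as a 3x3 rotation matrix whose columns are the frame's x, y, z axes.
In Python, from station import sense, optics, r gives the robot as it stands. The module is installed in compiled form; this text tells all that it offers.
- The arm moves only by the shell command python3 -m pendant 'ROWS' [OPENING]. ROWS is JSON, a list that holds one entry, the list of rows, each a list of 4 numbers: the shift along the tool's x, y, z normalised to -1 to 1, where 1 is 100 mm, then the turn about the tool's z normalised to -1 to 1, where 1 is 2 rad. A call has 1 to 8 rows; each row is the pose to reach, as a shift and turn from the pose commanded when the call began, along the tool's axes at that moment; what a row does not reach only later rows make up. A row lasts 1/10 s, in which the tool goes at most 50 mm and 8.59 degrees, less where a joint would pass 70% of its speed; a pose out of reach is approached as far as the arm can. A call with a number of a shift or a turn outside -1 to 1 is refused whole. A call with a gripper value outside its range is refused whole. OPENING is the closure, from 0 (fully open) to 1 (shut), set as the call begins (- or left out, the last holds). The fingers move at their own pace and stop on an object; the grip force is fixed at half the most. Time passes only in rows, so rows that repeat a pose let the fingers close. It gives the time, the measured TCP pose, the force, the opening and the grip force at its end, in the units of the state.
- sense(): the state, without advancing time (a new reading comes with each control period).
- optics.capture(name): name is "scene" or "top" or "wrist"; returns the picture (384x512x3 uint8, red, green, blue); there is no depth.
- optics.get_calibration(name): a dict with "camera_matrix" (3x3 intrinsics, pixels), "camera_from_world" (4x4, takes a point from world to camera coordinates). Camera axes: x right, y down, z forward; pixel columns grow to the right and rows downward; lengths in m; the calibration is good to about 2 mm. A picture is of the moment at which its call begins: read the wrist's pose just before it. get_calibration takes no time and is no camera call; for the wrist camera it gives the pose at the moment of the call.
- r.finish_job(): hands the job in; it is judged then, once.
The state is a dict: "time_s": time; "joints": joint angles; "joint_velocities": joint speeds; "effort": joint torques, N m; "tcp_pos": TCP position; "ee_rot": TCP orientation; "wrist_force": force on the tool from outside, world axes, zero at the start; "moment": the same for the moment, N m; "gripper_width": opening from 0.0 (shut) to 1.0 (fully open); "gripper_force": force on a finger pad.
Only numpy, scipy, OpenCV 4.12 (cv2) and the standard library are available. Lean on these libraries where they do the work, as an engineer would, in place of code of your own. Each camera call takes 0.05 s, during which the arm holds its last target. There are 200 camera calls.

## Working session

There is one attempt and no reset: what is moved stays moved. The work goes in short steps, Python scripts to look and compute and a shell command to move; the robot and the scene stay as the last step left them, time stands still between calls to the robot, and variables do not carry over. Pictures are saved under pics/ and viewed, at most 10 in all, crops included, and the job is handed in when it is done.

```bash
mkdir -p pics; python3 - <<'E'
from station import sense, optics, r
import cv2,numpy as np
s=sense();print(s)
for n in("scene","top"):
    im=optics.capture(n);cv2.imwrite(f"pics/{n}0.png",im[:,:,::-1])
    c=optics.get_calibration(n);print(n,c)
E
python3 -c "
import cv2,numpy as np
a=cv2.imread('pics/scene0.png');b=cv2.imread('pics/top0.png')
"
```

```text
{'time_s': 0.0, 'joints': array([-5.64596392e+01,  2.20909481e+01,  3.77168928e-01, -2.88840452e-02,
       -6.84113369e+01, -1.48176462e+01]), 'joint_velocities': array([ 0.03128563,  0.03732419, -0.0322837 , -0.01725229, -0.00806348,
        0.0094905 ]), 'effort': array([-1.26738973e-04, -3.90657306e+01,  1.87412131e+01,  4.21978757e+00,
        1.11231304e-02, -1.85868294e-04]), 'tcp_pos': array([ 0.20044055, -0.59132766,  0.22144009]), 'ee_rot': array([[-9.47142742e-01, -3.20811411e-01, -8.15807149e-04],
       [-3.20812430e-01,  9.47140466e-01,  2.07905774e-03],
       [ 1.05698516e-04,  2.23088552e-03, -9.99997506e-01]]), 'wrist_force': array([ 0.41311209, -0.15306038, -0.14815865]), 'moment': array([-0.00062463, -0.03040546,  0.02302732]), 'gripper_force': 0.0, 'gripper_width': 0.9974892342784829}
scene {'camera_matrix': array([[463.98553244,   0.        , 247.45539552],
       [  0.        , 463.98553244, 186.39222374],
       [  0.        ,   0.        ,   1.        ]]), 'camera_from_world': array([[-0.50175753,  0.86467763,  0.02391604,  0.26768723],
       [ 0.49083344,  0.30737066, -0.81523359, -0.11600643],
       [-0.71226534, -0.3973108 , -0.57863824,  1.68934916],
       [ 0.        ,  0.        ,  0.        ,  1.        ]])}
top {'camera_matrix': array([[349.17077038,   0.        , 255.21807719],
       [  0.        , 349.17077038, 190.82964283],
       [  0.        ,   0.        ,   1.        ]]), 'camera_from_world': array([[ 2.10648770e-02, -9.99776989e-01,  1.49794342e-03,
        -3.53096744e-02],
       [-9.92387922e-01, -2.10909811e-02, -1.21331702e-01,
         5.37093541e-01],
       [ 1.21336237e-01,  1.06929642e-03, -9.92610888e-01,
         1.08121795e+00],
       [ 0.00000000e+00,  0.00000000e+00,  0.00000000e+00,
         1.00000000e+00]])}
```

View pics/scene0.png

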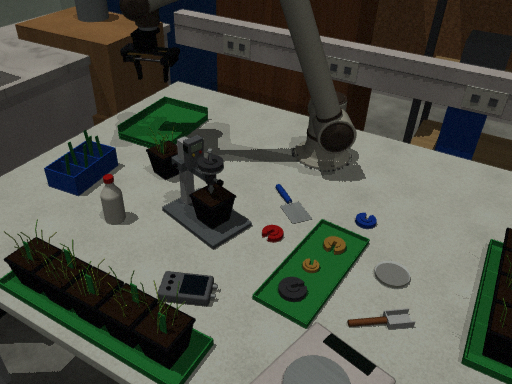

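View pics/top0.png

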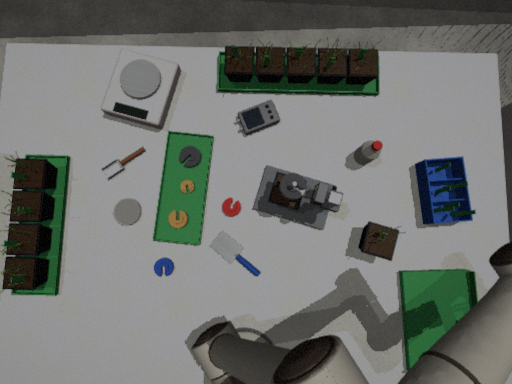

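The scene view shows the green tray, with the large brass mass at (335,244), the small brass at (311,265) and the steel spare at (293,289). The penetrometer stands at about (208,190). In the top view the large brass is at (178,219), and the stand is at about (298,195) with its column towards the right. Next I'll measure these and zoom in.

```bash
cat > h.py <<'E'
import cv2,numpy as np
from station import sense, optics, r
def ray(n,uv,z,c=None):
    c=c or optics.get_calibration(n);K=c["camera_matrix"];T=c["camera_from_world"];R=T[:3,:3];o=-R.T@T[:3,3]
    d=R.T@np.linalg.solve(K,[uv[0],uv[1],1]);return o+d*(z-o[2])/d[2]
def proj(n,p,c=None):
    c=c or optics.get_calibration(n);q=c["camera_from_world"]@np.r_[p,1];q=c["camera_matrix"]@q[:3];return q[:2]/q[2]
E
python3 - <<'E'
from h import *
a=cv2.imread('pics/top0.png')
hsv=cv2.cvtColor(a,cv2.COLOR_BGR2HSV)
m=cv2.inRange(hsv,(10,110,90),(28,255,255));
n,l,st,ce=cv2.connectedComponentsWithStats(m)
for i in range(1,n):
    if st[i,4]>30: print("brass",st[i],ce[i],ray("top",ce[i],.018))
m=cv2.inRange(hsv,(50,100,40),(75,255,255))
m[:,:140]=0;m[:120]=0;m[260:]=0;m[:,230:]=0
c=max(cv2.findContours(m,0,2)[0],key=cv2.contourArea);R=cv2.minAreaRect(c);print(R,ray("top",R[0],.015))
x=cv2.resize(a[120:260,140:370],None,fx=3.4,fy=3.4,interpolation=cv2.INTER_CUBIC)
cv2.imwrite("pics/c1.png",x)
E
```

```text
brass [120 148  24  15  52] [131.21153846 155.36538462] [0.64776434 0.38415206 0.018     ]
brass [181 180  13  13 120] [186.75       185.61666667] [0.55181075 0.19806579 0.018     ]
brass [168 210  19  18 236] [177.44067797 219.16525424] [0.44290551 0.22298075 0.018     ]
((182.66152954101562, 187.70770263671875), (46.63705825805664, 109.89476776123047), 7.125016689300537) [0.54508713 0.21161228 0.015     ]
```

View pics/c1.png

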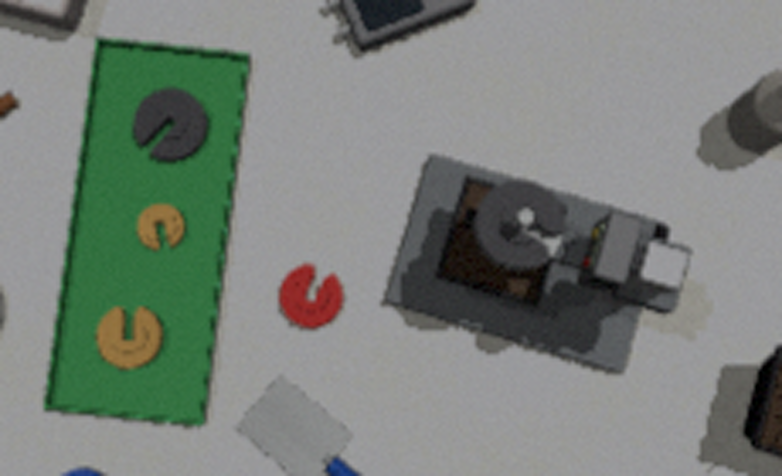

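The crop shows the large brass at (130,338) with its slot facing up, roughly world +x. The stem head is at (525,215), and the steel mass's slot faces right towards the indicator. The base corners are near (432,155), (385,302), (622,372) and (668,222).

```bash
python3 - <<'E'
from h import *
f=lambda u,v,z: ray("top",(140+u/3.4,120+v/3.4),z)
C=[f(*p,.016) for p in((432,155),(385,302),(622,372),(668,222))]
for a,b in((0,1),(1,2),(2,3),(0,3)): print(np.linalg.norm(C[a]-C[b]))
ys=(C[2]-C[1])/np.linalg.norm(C[2]-C[1]);ys2=(C[3]-C[0])/np.linalg.norm(C[3]-C[0]);print("C",C,"ys",np.degrees(np.arctan2(ys[1],ys[0])),np.degrees(np.arctan2(ys2[1],ys2[0])))
print("head",f(525,215,.25)); print("steel",f(520,224,.214))
print("ind",f(617,247,.25))
b=f(130,338,.018);s=f(129,318,.018);print("brass",b,s)
E
```

```text
0.14844789927409913
0.23237282116475064
0.14999500492579992
0.23423749705739033
C [array([ 0.62366138, -0.06085253,  0.016     ]), array([ 0.48130317, -0.01877023,  0.016     ]), array([ 0.42015436, -0.24295308,  0.016     ]), array([ 0.56346737, -0.28722365,  0.016     ])] ys -105.25702900324397 -104.8908540883808
head [ 0.53296571 -0.12448983  0.25      ]
steel [ 0.53102026 -0.12463943  0.214     ]
ind [ 0.51007801 -0.19400552  0.25      ]
brass [0.442173  0.2204018 0.018    ] [0.46095056 0.22224353 0.018     ]
```

```bash
python3 -m pendant '[[[0,0,-0.5,0.07],[0,0,-1,0.14],[0,0,-1,0.163],[0,0,-1,0.163]]]' 0
python3 -m pendant '[[[-0.25,0.4,0,0],[-0.5,0.9,0,0],[-0.5,1,0,0]]]' >/dev/null
python3 -m pendant '[[[-0.25,0.4,0,0],[-0.5,0.9,0,0],[-0.5,1,0,0]]]' >/dev/null
python3 -m pendant '[[[-0.25,0.4,0,0],[-0.5,0.9,0,0],[-0.5,1,0,0]]]' >/dev/null
python3 -m pendant '[[[-0.2,0.5,0,0],[-0.4,1,0,0],[-0.4,1,0,0]]]'
python3 -m pendant '[[[-0.1,0.5,0,0],[-0.2,1,0,0],[-0.2,1,0,0]]]' >/dev/null
python3 -m pendant '[[[-0.1,0.5,0,0],[-0.2,1,0,0],[-0.2,1,0,0]]]' >/dev/null
python3 -m pendant '[[[-0.1,0.5,0,0],[-0.1,1,0,0],[-0.1,1,0,0]]]' >/dev/null
python3 -m pendant '[[[0,0.5,0.5,0],[0,1,1,0],[0,1,1,0],[0,1,1,0]]]'
python3 - <<'E'
from h import *
s=sense();im=optics.capture("wrist");cv2.imwrite("pics/w1.png",im[:,:,::-1]);np.save("w1.npy",optics.get_calibration("wrist"),allow_pickle=True)
print(s["tcp_pos"],s["ee_rot"],s["joints"]);print(optics.get_calibration("wrist"), proj("wrist",[.443,.2215,.018]))
E
```

```text
time_s: 0.5
tcp_pos: [0.2009, -0.592, 0.3238]
ee_rot: [[-1.0, -0.001, 0.002], [-0.001, 1.0, -0.002], [-0.002, -0.002, -1.0]]
wrist_force: [0.1, -0.2, -0.3]
gripper_width: 1.0
gripper_force: 0.0
time_s: 1.7
tcp_pos: [0.391, -0.1886, 0.3216]
ee_rot: [[-1.0, -0.007, -0.001], [-0.007, 1.0, 0.001], [0.001, 0.001, -1.0]]
wrist_force: [-0.4, 0.2, 0.3]
gripper_width: 1.0
gripper_force: 0.0
time_s: 3.0
tcp_pos: [0.4383, 0.2073, 0.2174]
ee_rot: [[-1.0, -0.002, -0.008], [-0.002, 1.0, -0.006], [0.008, -0.006, -1.0]]
wrist_force: [-0.6, -0.7, -0.8]
gripper_width: 0.998
gripper_force: 0.0
[0.43829541 0.20733092 0.2174288 ] [[-0.99996358 -0.00180212 -0.00834193]
 [-0.00174821  0.99997757 -0.0064655 ]
 [ 0.0083534  -0.00645068 -0.9999443 ]] [ 4.45117784e+01  8.86275278e+00 -1.86248780e+01 -7.95018156e-02
 -6.31129407e+01 -1.34373741e+02]
{'camera_matrix': array([[322.79285404,   0.        , 253.38380512],
       [  0.        , 322.79285404, 194.54988398],
       [  0.        ,   0.        ,   1.        ]]), 'camera_from_world': array([[-0.00151998,  0.99998889, -0.00446294, -0.20505531],
       [ 0.96927842,  0.00257099,  0.24595271, -0.45490949],
       [ 0.24596145, -0.00395199, -0.96927156,  0.28078824],
       [ 0.        ,  0.        ,  0.        ,  1.        ]])} [267.01811615 176.71454649]
```

View pics/w1.png

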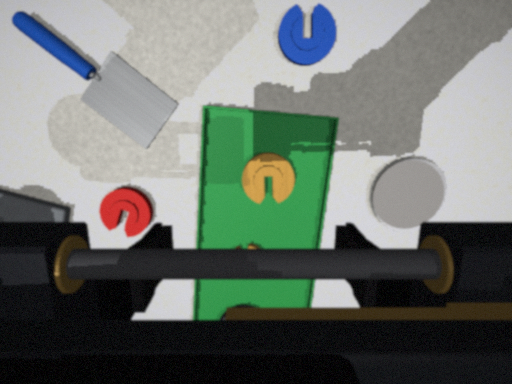

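The wrist view shows the large brass at about (267,180), with its slot facing straight down the image (world +x). The fingers are either side, at about x=150 and x=360.

```bash
cat >> h.py <<'E'
def brass(im,n,c,box,z=.018):
    hsv=cv2.cvtColor(im,cv2.COLOR_BGR2HSV);m=cv2.inRange(hsv,(8,80,60),(30,255,255));k=np.zeros_like(m);x0,y0,x1,y1=box;k[y0:y1,x0:x1]=m[y0:y1,x0:x1]
    ct=max(cv2.findContours(k,0,cv2.CHAIN_APPROX_NONE)[0],key=cv2.contourArea)
    P=np.array([ray(n,p[0],z,c)[:2] for p in ct]);H=P[cv2.convexHull(P.astype(np.float32),returnPoints=False).ravel()]
    (cx,cy),rad=cv2.minEnclosingCircle(H.astype(np.float32));o=np.array([cx,cy])
    d=np.linalg.norm(P-o,axis=1);S=P[d<.022]-o   # slot walls
    a=np.degrees(np.arctan2(*S.mean(0)[::-1]));L=cv2.fitLine(S.astype(np.float32),2,0,.01,.01).ravel()
    return o,rad,a,np.degrees(np.arctan2(L[1],L[0])),len(S)
E
python3 - <<'E'
from h import *
c=np.load("w1.npy",allow_pickle=True).item();print(brass(cv2.imread("pics/w1.png"),"wrist",c,(225,140,310,220)))
E
```

```text
(array([0.44564712, 0.22233193]), 0.03076605312526226, np.float64(5.042617138221289), np.float32(3.468953), 47)
```

```bash
python3 -m pendant '[[[-0.06,0.14,0.4,-0.035],[-0.06,0.14,0.8,-0.035],[-0.06,0.14,1,-0.035],[-0.06,0.14,1,-0.035],[-0.06,0.14,1,-0.035]]]'
python3 - <<'E'
from h import *
s=sense();c=optics.get_calibration("wrist");im=optics.capture("wrist")[:,:,::-1].copy();cv2.imwrite("pics/w2.png",im);
print(s["tcp_pos"],s["ee_rot"]);q=proj("wrist",[.4445,.222,.018],c);print(q)
u,v=q.astype(int)
print(brass(im,"wrist",c,(max(0,u-90),max(0,v-90),u+90,v+90)))
E
```

```text
time_s: 3.55
tcp_pos: [0.4473, 0.2216, 0.1239]
ee_rot: [[-0.998, -0.07, 0.002], [-0.07, 0.998, 0.001], [-0.002, 0.0, -1.0]]
wrist_force: [0.2, 0.1, 0.6]
gripper_width: 1.001
gripper_force: 0.0
[0.44733855 0.2215508  0.12391893] [[-9.97562248e-01 -6.97581060e-02  1.83518954e-03]
 [-6.97571289e-02  9.97563829e-01  5.91246957e-04]
 [-1.87196297e-03  4.61788090e-04 -9.99998141e-01]]
[254.181203   190.05979444]
(array([0.44327357, 0.2222199 ]), 0.03065904974937439, np.float64(3.444482909280488), np.float32(3.1994796), 66)
```

View pics/w2.png

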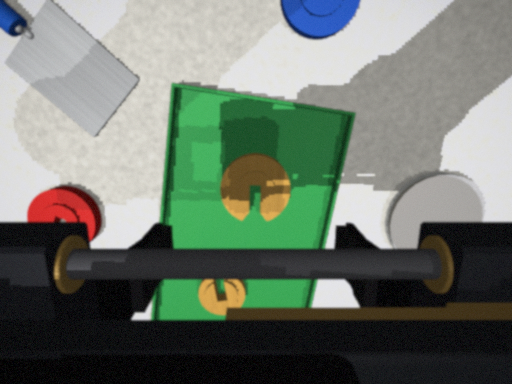

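```bash
python3 -m pendant '[[[0.03,0,0.4,0],[0.03,0,0.8,0],[0.03,0,0.95,0],[0.03,0,0.95,0],[0.03,0,0.95,0]]]'
python3 - <<'E'
from h import *
s=sense();c=optics.get_calibration("wrist");im=optics.capture("wrist")[:,:,::-1].copy();
print(s["tcp_pos"]);q=proj("wrist",[.444,.222,.018],c);print(q)
u,v=q.astype(int);cv2.imwrite("pics/w3.png",im)
print(brass(im,"wrist",c,(max(0,u-150),max(0,v-150),u+150,v+150)))
E
```

```text
time_s: 4.1
tcp_pos: [0.4444, 0.223, 0.0293]
ee_rot: [[-0.997, -0.071, 0.003], [-0.071, 0.997, 0.002], [-0.003, 0.002, -1.0]]
wrist_force: [1.0, 0.7, 1.7]
gripper_width: 0.999
gripper_force: 0.0
[0.44444799 0.22296469 0.02927331]
[251.89602349 233.15082181]
(array([0.44205236, 0.22238602]), 0.030626162886619568, np.float64(2.754655306034057), np.float32(-86.11225), 106)
```

```bash
python3 -m pendant '[[[0.01,0,0.15,0],[0.01,0,0.215,0],[0.01,0,0.215,0],[0.01,0,0.215,0]]]'
python3 -m pendant '[[[0,0,0,0],[0,0,0,0],[0,0,0,0],[0,0,0,0],[0,0,0,0],[0,0,0,0]]]' 1
python3 -c "
from h import *
s=sense();print(s['tcp_pos'],s['wrist_force'],s['moment'])"
```

```text
time_s: 4.55
tcp_pos: [0.4426, 0.2225, 0.0069]
ee_rot: [[-0.997, -0.071, 0.001], [-0.071, 0.997, 0.001], [-0.001, 0.001, -1.0]]
wrist_force: [-0.1, 0.6, 0.1]
gripper_width: 0.994
gripper_force: 0.0
time_s: 5.15
tcp_pos: [0.4421, 0.2221, 0.0061]
ee_rot: [[-0.997, -0.071, 0.0], [-0.071, 0.997, 0.0], [-0.0, 0.0, -1.0]]
wrist_force: [0.3, 0.3, 0.9]
gripper_width: 0.675
gripper_force: 30.0
[0.44207371 0.22211427 0.00614615] [0.33034685 0.32870591 0.88155141] [ 0.0664588   0.07942741 -0.03260718]
```

```bash
python3 -m pendant '[[[0,0,-0.15,0],[0,0,-0.5,0],[0,0,-0.9,0],[0,0,-1,0],[0,0,-1,0]]]'
python3 - <<'E'
from h import *
s=sense();c=optics.get_calibration("wrist");im=optics.capture("wrist")[:,:,::-1].copy();cv2.imwrite("pics/w4.png",im)
p=s["tcp_pos"];print(p,s['wrist_force'],s['moment']);z=p[2]+.0119
q=proj("wrist",[p[0],p[1],z],c);u,v=q.astype(int);print(q)
o,*rest=brass(im,"wrist",c,(u-150,max(0,v-150),u+150,v+150),z);print(s["ee_rot"][:2,:2].T@(o-p[:2]),o,rest)
E
python3 -m pendant '[[[0,0,-0.4,0.07],[0,0,-0.8,0.14],[0,0,-1,0.166],[0,0,-1,0.166],[0,0,-1,0.166]]]' | head -2
python3 -m pendant '[[[-0.15,-0.3,-0.3,0],[-0.3,-0.7,-0.8,0],[-0.3,-1,-1,0],[-0.3,-1,-1,0]]]'  | head -2
python3 -m pendant '[[[-0.15,-0.4,0,0],[-0.3,-0.8,0,0],[-0.3,-1,0,0],[-0.3,-1,0,0]]]'  | head -2
python3 -m pendant '[[[-0.15,-0.4,0,0],[-0.35,-0.8,0,0],[-0.4,-1,0,0],[-0.4,-1.0,0,0],[-0.4,-1.0,0,0],[-0.4,-1.0,0,0]]]' 
python3 - <<'E'
from h import *
s=sense();print(s['tcp_pos'],s['wrist_force'],s['joints'])
for n in("wrist","top","scene"):
    np.save(f"5{n}.npy",optics.get_calibration(n),allow_pickle=True)
    im=optics.capture(n)[:,:,::-1].copy();cv2.imwrite(f"pics/5{n}.png",im)
im=cv2.imread("pics/5wrist.png");x=cv2.imread("pics/5scene.png")[130:250,130:290]
cv2.imwrite("pics/5.png",np.vstack([im[:,:][60:384],cv2.resize(x,None,fx=3.2,fy=2.2)[:264]]))
E
```

```text
time_s: 5.65
tcp_pos: [0.4423, 0.2225, 0.107]
ee_rot: [[-0.998, -0.07, 0.002], [-0.07, 0.998, 0.002], [-0.002, 0.002, -1.0]]
wrist_force: [-0.0, 0.5, -3.8]
gripper_width: 0.68
gripper_force: 30.0
[0.44226354 0.22245385 0.10703808] [-0.02352148  0.46449118 -3.78511648] [-0.01309696  0.02316153  0.06453611]
[253.65879546 251.03741843]
[ 1.66127644e-03 -6.45448846e-05] [0.44061092 0.22227262] [0.029642270877957344, np.float64(-0.6333166138558763), np.float32(-86.008965), 88]
time_s: 6.2
tcp_pos: [0.4406, 0.2212, 0.2033]
time_s: 6.6
tcp_pos: [0.4455, 0.115, 0.3078]
time_s: 7.0
tcp_pos: [0.4465, 0.0114, 0.3025]
time_s: 7.6
tcp_pos: [0.461, -0.0925, 0.3048]
ee_rot: [[-0.966, 0.257, -0.002], [0.257, 0.966, 0.0], [0.002, -0.0, -1.0]]
wrist_force: [0.6, 0.3, -2.8]
gripper_width: 0.68
gripper_force: 30.0
[ 0.4610049  -0.0925248   0.30477734] [ 0.56270722  0.25247428 -2.79140599] [ 8.49402591e+00  3.71337974e+00 -1.18221160e+01 -3.81500670e-02
 -7.45888522e+01 -1.13363846e+02]
```

View pics/5.png

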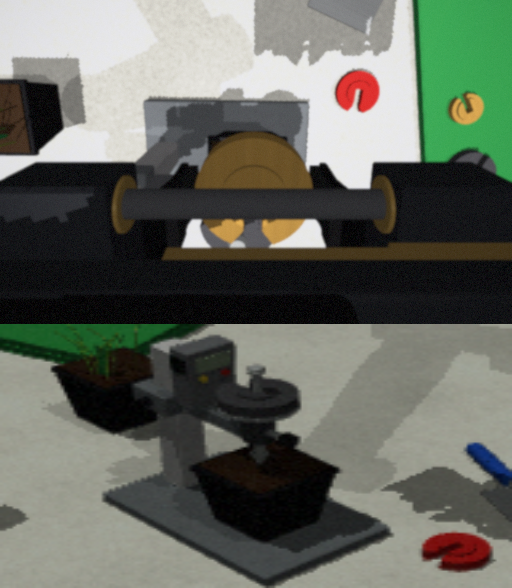

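The wrist view shows the brass held level between the fingers, slot facing down the image, with the stand underneath. The scene inset shows the stem head at about scene pixel (210,151), clear of the steel mass around it. Next I'll refine the stem position from both cameras.

```bash
python3 - <<'E'
from h import *
g=cv2.imread("pics/top0.png",0);print(g[177:190,287:303])
g=cv2.imread("pics/scene0.png",0);print(g[146:168,200:222])
E
python3 - <<'E'
from h import *
# steel disc rim in top0: dark blob
for n,img in(("top","pics/top0.png"),("scene","pics/scene0.png")):
    q=proj(n,[.532,-.1245,.25]);print(n,q, proj(n,[.542,-.1245,.25])-q, proj(n,[.532,-.1145,.25])-q, proj(n,[.532,-.1245,.214]))
E
```

```text
[[ 60  59  61  63  63  63  61  62  61  64  62  66  64  65  63  71]
 [ 65  65  62  58  64  62  61  65  63  61  63  60  64  64  64  63]
 [ 60  66  64  62  61  60  61  60  59  60  66  66  64  63  63  64]
 [ 62  59  64  61  61  59  62  60  61  65  64  64  63  61  61  64]
 [ 60  54  62  61  64  63  82 113 106  61  59  61  63  65  64  65]
 [ 57  61  59  64  66  94 128 141 139 118  66  66  63  61  63  62]
 [ 54  62  61  61  65 105 146 147 150 129  65  59  65  66  60  62]
 [ 55  59  64  59  56  93 147 148 151 132  55  61  60  65  62  63]
 [ 43  48  45  51  63  61 106 133 124  89  48  52  56  62  60  61]
 [ 44  30  35  39  50  41  65  91  77  44  39  27  50  62  60  64]
 [ 35  34  34  33  31  39  70  90  56  50  52  45  35  47  59  65]
 [ 30  28  30  31  32  44  67  85  97 110 104  83  49  38  33  43]
 [ 47  31  31  30  42  57  61  66  78  97 111 109  60  62  64  59]]
[[ 44  44  25  38  54  51  53  57  57  58  55  55  52  51  51  58  57  61
  128 126 126 128]
 [ 42  40  27  35  53  54  53  56  55  62  59  57  56  55  57  58  53  57
  125 122 126 125]
 [ 41  32  25  36  53  53  55  56  65  87 
[... 1342 characters left out ...]
4  38  40]
 [ 38  38  39  39  40  28  19  23  27  34  28  28  27  22  24  33  36  37
   36  38  38  36]
 [ 45  41  42  39  38  40  40  34  31  18  19  20  18  35  36  35  41  39
   32  38  40  37]
 [ 34  35  38  38  38  42  37  37  41  41  38  37  34  37  39  37  38  40
   33  35  26   8]
 [ 18  33  38  37  42  41  38  40  40  40  38  42  39  36  34  41  39  36
   35  25   8  12]
 [ 21  15  22  36  31  36  38  39  38  36  38  35  38  37  36  34  27  22
    9  15  18  11]]
top [294.41292297 183.60724108] [ 0.02892506 -3.84597668] [-3.89010891 -0.08196861] [292.89192869 185.51809646]
scene [208.92280764 149.37237819] [-2.15422695  1.66683634] [3.18585277 1.05598733] [209.24899743 161.01290514]
```

```bash
python3 -m pendant '[[[0,-0.117,0.3,0],[0,-0.117,0.6,0],[0,-0.117,0.84,0],[0,-0.117,0.84,0],[0,-0.117,0.84,0],[0,-0.117,0.84,0],[0,-0.117,0.84,0]]]'
cat > st.py <<'E'
from h import *
import sys
S=np.array([.532,-.1236])
s=sense();p=s["tcp_pos"];R=s["ee_rot"];print(np.round(p,4),"yaw",np.round(np.degrees(np.arctan2(R[1,0],R[0,0])),2),"stem in tool mm",np.round(1e3*R[:2,:2].T@(S-p[:2]),1),"F tool",np.round(R.T@s["wrist_force"],2),"M",np.round(s["moment"],3),"t",s["time_s"],s["gripper_width"])
E
python3 st.py; python3 - <<'E'
from h import *
for n in("wrist","top","scene"):
    np.save(f"6{n}.npy",optics.get_calibration(n),allow_pickle=True)
    im=optics.capture(n)[:,:,::-1].copy();cv2.imwrite(f"pics/6{n}.png",im)
a=cv2.resize(cv2.imread("pics/6wrist.png")[150:330,100:440],None,fx=2.3,fy=1.6)
b=cv2.resize(cv2.imread("pics/6scene.png")[115:200,140:270],None,fx=3,fy=3)
c=cv2.resize(cv2.imread("pics/6top.png")[140:225,240:370],None,fx=3,fy=3)
cv2.imwrite("pics/6.png",np.vstack([a[:,:780],np.hstack([b,c])]))
E
```

```text
time_s: 8.45
tcp_pos: [0.4591, -0.1048, 0.2236]
ee_rot: [[-0.966, 0.258, 0.003], [0.258, 0.966, 0.0], [-0.003, 0.001, -1.0]]
wrist_force: [-0.5, 0.1, -3.4]
gripper_width: 0.677
gripper_force: 30.0
[ 0.4591 -0.1048  0.2236] yaw 165.06 stem in tool mm [-75.3   0.6] F tool [0.51 0.01 3.45] M [-0.009 -0.006 -0.046] t 8.45 0.676597604479299
```

View pics/6.png

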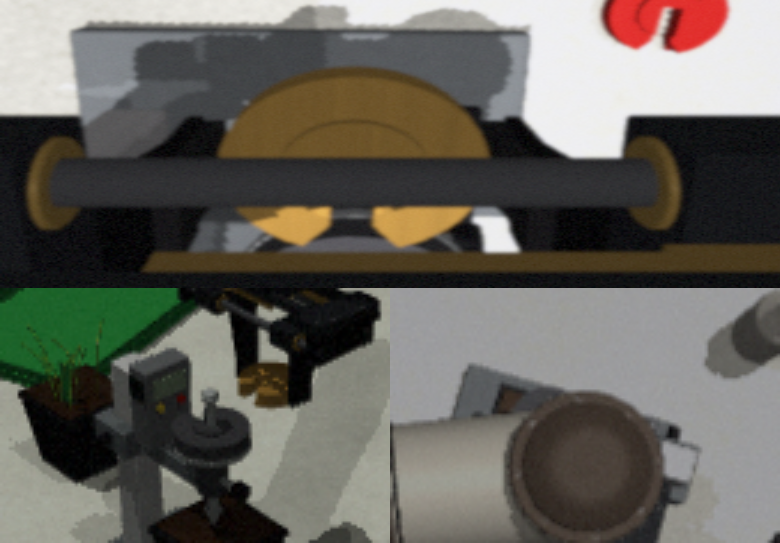

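The scene inset shows the brass held level beside the stand, at the right height to pass under the stem head. In the wrist inset its mouth, at about x=352, is lined up with the steel boss. I'll slide in, feeling the force as I go.

```bash
python3 -m pendant '[[[-0.2,0.005,0.02,0],[-0.35,0.005,0.02,0],[-0.42,0.005,0.02,0],[-0.45,0.005,0.02,0],[-0.45,0.005,0.02,0],[-0.45,0.005,0.02,0]]]'>/dev/null; python3 st.py
python3 -m pendant '[[[-0.04,0,0,0],[-0.08,0,0,0],[-0.08,0,0,0],[-0.08,0,0,0]]]'>/dev/null; python3 st.py
python3 -m pendant '[[[-0.04,0,0,0],[-0.06,0,0,0],[-0.06,0,0,0],[-0.06,0,0,0]]]'>/dev/null; python3 st.py
```

```text
[ 0.5011 -0.116   0.22  ] yaw 165.03 stem in tool mm [-31.8   0.6] F tool [ 0.45 -0.02  3.04] M [-0.044  0.012 -0.   ] t 9.2 0.6801443128578588
[ 0.5095 -0.1181  0.22  ] yaw 165.03 stem in tool mm [-23.2   0.5] F tool [0.4  0.51 3.48] M [-0.003  0.01  -0.028] t 9.6 0.6807085323923141
[ 0.5152 -0.1197  0.22  ] yaw 165.03 stem in tool mm [-17.2   0.6] F tool [-0.06  0.39  2.46] M [-0.08  -0.036 -0.012] t 10.0 0.6804019174632309
```

```bash
python3 -m pendant '[[[-0.04,0,0,0],[-0.08,0,0,0],[-0.1,0,0,0],[-0.1,0,0,0],[-0.1,0,0,0]]]'>/dev/null; python3 st.py
python3 -m pendant '[[[-0.02,0,0,0],[-0.04,0,0,0],[-0.04,0,0,0],[-0.04,0,0,0]]]'>/dev/null; python3 st.py
python3 -m pendant '[[[-0.01,0,0,0],[-0.02,0,0,0],[-0.02,0,0,0],[-0.02,0,0,0]]]'>/dev/null; python3 st.py
```

```text
[ 0.5249 -0.1223  0.2199] yaw 165.03 stem in tool mm [-7.2  0.6] F tool [ 0.04 -0.05  3.95] M [-0.006 -0.004  0.031] t 10.5 0.6759738855962532
[ 0.5288 -0.1233  0.22  ] yaw 165.03 stem in tool mm [-3.2  0.5] F tool [-0.16  0.3   2.81] M [-0.032  0.003 -0.027] t 10.9 0.6799965417336238
[ 0.5304 -0.1238  0.2199] yaw 165.03 stem in tool mm [-1.5  0.6] F tool [1.56 0.52 2.77] M [0.077 0.305 0.013] t 11.3 0.676858317251608
```

```bash
python3 -m pendant '[[[0.006,0,0,0],[0.012,0,0,0],[0.012,0,0,0]]]'>/dev/null; python3 st.py
python3 -m pendant '[[[0,0.006,0,0],[0,0.006,0,0],[0,0.006,0,0]]]'>/dev/null; python3 st.py
python3 -m pendant '[[[0,0.006,0,0],[0,0.006,0,0],[0,0.006,0,0]]]'>/dev/null; python3 st.py
```

```text
[ 0.5297 -0.1235  0.2202] yaw 165.04 stem in tool mm [-2.3  0.5] F tool [-0.62 -0.28  2.68] M [-0.052 -0.002  0.046] t 11.6 0.6795709065837281
[ 0.5298 -0.1229  0.22  ] yaw 165.04 stem in tool mm [-2.4 -0.1] F tool [-0.39  0.39  3.1 ] M [-0.008 -0.005 -0.045] t 11.9 0.678144767227895
[ 0.5298 -0.1226  0.2201] yaw 165.03 stem in tool mm [-2.4 -0.4] F tool [-0.69 -1.87  2.45] M [-0.635 -0.025 -0.011] t 12.2 0.6827256776084033
```

```bash
python3 -m pendant '[[[0,-0.012,0,0],[0,-0.016,0,0],[0,-0.016,0,0]]]'>/dev/null; python3 st.py
python3 -m pendant '[[[0,-0.006,0,0],[0,-0.006,0,0],[0,-0.006,0,0]]]'>/dev/null; python3 st.py
python3 -m pendant '[[[0,-0.005,0,0],[0,-0.005,0,0],[0,-0.005,0,0]]]'>/dev/null; python3 st.py
```

```text
[ 0.5295 -0.1238  0.22  ] yaw 165.04 stem in tool mm [-2.4  0.8] F tool [ 0.18 -0.6   3.01] M [-0.06   0.03   0.029] t 12.5 0.6817065153222113
[ 0.5293 -0.1244  0.22  ] yaw 165.04 stem in tool mm [-2.4  1.5] F tool [0.23 0.45 3.19] M [-0.026 -0.07   0.025] t 12.8 0.6796431450261249
[ 0.5293 -0.1246  0.22  ] yaw 165.04 stem in tool mm [-2.4  1.7] F tool [0.15 1.46 2.21] M [ 0.621 -0.076 -0.048] t 13.1 0.6788549363246946
```

```bash
python3 -m pendant '[[[0,0.0135,0,0],[0,0.0135,0,0],[0,0.0135,0.01,0],[0,0.0135,0.015,0],[0,0.0135,0.015,0]]]'>/dev/null; python3 st.py
python3 -m pendant '[[[0,0,0.005,0],[0,0,0.01,0],[0,0,0.01,0]]]'>/dev/null; python3 st.py
```

```text
[ 0.5294 -0.1238  0.2184] yaw 165.03 stem in tool mm [-2.5  0.9] F tool [0.01 0.8  3.92] M [-0.085 -0.006  0.009] t 13.6 0.6773092110875271
[ 0.5295 -0.1237  0.2174] yaw 165.03 stem in tool mm [-2.4  0.7] F tool [0.75 0.04 2.27] M [-0.032 -0.022 -0.013] t 13.9 0.676978691368774
```

```bash
python3 -m pendant '[[[0,0,0.005,0],[0,0,0.007,0],[0,0,0.007,0]]]'>/dev/null; python3 st.py
python3 -m pendant '[[[0,0,0.004,0],[0,0,0.004,0],[0,0,0.004,0]]]'>/dev/null; python3 st.py
```

```text
[ 0.5295 -0.1236  0.2168] yaw 165.03 stem in tool mm [-2.4  0.7] F tool [0.15 0.02 2.8 ] M [-0.053 -0.029  0.02 ] t 14.2 0.6790286289224758
[ 0.5295 -0.1236  0.2165] yaw 165.04 stem in tool mm [-2.4  0.7] F tool [ 0.44 -0.17  3.57] M [-0.031 -0.041 -0.002] t 14.5 0.6792894686565187
```

```bash
python3 -m pendant '[[[0,0,0.004,0],[0,0,0.004,0],[0,0,0.004,0]]]'>/dev/null; python3 st.py
python3 -m pendant '[[[0,0,0.003,0],[0,0,0.003,0],[0,0,0.003,0]]]'>/dev/null; python3 st.py
```

```text
[ 0.5296 -0.1237  0.2162] yaw 165.04 stem in tool mm [-2.3  0.7] F tool [ 0.19 -1.06  1.77] M [0.023 0.019 0.011] t 14.8 0.6770384474027055
[ 0.5296 -0.1237  0.2162] yaw 165.04 stem in tool mm [-2.3  0.7] F tool [ 2.12  0.16 -0.54] M [ 0.178  0.267 -0.017] t 15.1 0.6776385455127389
```

```bash
python3 -m pendant '[[[0,0,0,0],[0,0,0,0],[0,0,0,0],[0,0,0,0]]]' 0.24 ; python3 st.py
python3 - <<'E'
from h import *
im=optics.capture("scene")[:,:,::-1].copy();cv2.imwrite("pics/7s.png",im)
c=optics.get_calibration("wrist");w=optics.capture("wrist")[:,:,::-1].copy();cv2.imwrite("pics/7w.png",w);np.save("7w.npy",c,allow_pickle=True)
a=cv2.resize(w[150:330,100:440],None,fx=2.2,fy=1.6)
b=cv2.resize(im[115:185,160:270],None,fx=6.8,fy=4.2,interpolation=cv2.INTER_CUBIC)
cv2.imwrite("pics/7.png",np.vstack([a[:,:748],b]))
s=sense();p=s["tcp_pos"];print(proj("wrist",[*p[:2],.228],c))
for z,q in ((.228,p[:2]),):
  print([np.round(proj("wrist",[q[0]-dx*.966,q[1]+dx*.259,z],c),1) for dx in(.03,-.03,.0165,.032)])
E
```

```text
time_s: 15.5
tcp_pos: [0.5297, -0.1237, 0.2159]
ee_rot: [[-0.966, 0.258, 0.0], [0.258, 0.966, -0.0], [-0.0, -0.0, -1.0]]
wrist_force: [-0.0, -0.9, 0.4]
gripper_width: 0.755
gripper_force: 0.0
[ 0.5297 -0.1237  0.2159] yaw 165.04 stem in tool mm [-2.2  0.7] F tool [-0.2  -0.86 -0.41] M [-0.024  0.028 -0.069] t 15.5 0.7552223464975539
[253.8654297  251.07655262]
[array([253.9, 193.5]), array([253.8, 303.5]), array([253.9, 220.1]), array([253.9, 189.5])]
```

View pics/7.png

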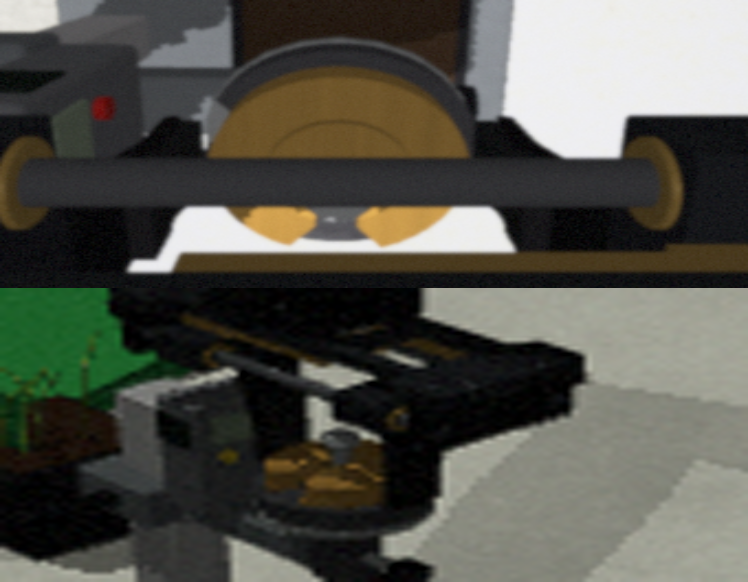

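The lower inset shows the brass sitting level on the steel mass with the stem in its slot. In the upper inset the brass's rear top edge is at about wrist row 199 and its mouth corners at about row 303. That puts its centre about 2.3 mm towards the mouth from the TCP, so I'll recentre, regrip and turn in small steps.

```bash
python3 -m pendant '[[[-0.012,0,-0.004,0],[-0.023,0,-0.004,0],[-0.023,0,-0.004,0],[-0.023,0,-0.004,0]]]' >/dev/null; python3 st.py
python3 -m pendant '[[[0,0,0,0],[0,0,0,0],[0,0,0,0],[0,0,0,0]]]' 1 >/dev/null; python3 st.py
python3 -m pendant '[[[0,0,0,-0.025],[0,0,0,-0.05],[0,0,0,-0.075],[0,0,0,-0.1],[0,0,0,-0.1],[0,0,0,-0.1]]]'>/dev/null; python3 st.py
```

```text
[ 0.5318 -0.1243  0.2161] yaw 165.03 stem in tool mm [-0.   0.7] F tool [-0.17  0.32 -0.15] M [-0.044 -0.008 -0.063] t 16.0 0.7594138265076219
[ 0.5317 -0.1242  0.2161] yaw 165.03 stem in tool mm [-0.1  0.7] F tool [-0.66  0.93 -0.1 ] M [-0.03  -0.022 -0.008] t 16.4 0.6768292304256208
[ 0.5317 -0.1242  0.2161] yaw 176.44 stem in tool mm [-0.2  0.6] F tool [ 0.76 -0.02  0.49] M [ 0.012 -0.062  0.005] t 17.0 0.6757489937647573
```

```bash
python3 -m pendant '[[[0,0,0,-0.03],[0,0,0,-0.06],[0,0,0,-0.09],[0,0,0,-0.12],[0,0,0,-0.15],[0,0,0,-0.15],[0,0,0,-0.15]]]'>/dev/null; python3 st.py
python3 -m pendant '[[[0,0,0,-0.03],[0,0,0,-0.06],[0,0,0,-0.09],[0,0,0,-0.12],[0,0,0,-0.15],[0,0,0,-0.15],[0,0,0,-0.15]]]'>/dev/null; python3 st.py
```

```text
[ 0.5317 -0.1242  0.2161] yaw -166.41 stem in tool mm [-0.4  0.6] F tool [-0.95 -0.58 -0.36] M [ 0.007 -0.01   0.012] t 17.7 0.677471702808066
[ 0.5317 -0.1243  0.2162] yaw -149.24 stem in tool mm [-0.6  0.4] F tool [-0.14 -0.58 -0.16] M [-0.034  0.003  0.069] t 18.4 0.6815551652232865
```

Only noise-level forces so far. There are 44.2° left (-0.386).

```bash
python3 -m pendant '[[[0,0,0,-0.03],[0,0,0,-0.06],[0,0,0,-0.09],[0,0,0,-0.12],[0,0,0,-0.15],[0,0,0,-0.18],[0,0,0,-0.19],[0,0,0,-0.19]]]'>/dev/null; python3 st.py
python3 -m pendant '[[[0,0,0,-0.03],[0,0,0,-0.06],[0,0,0,-0.09],[0,0,0,-0.12],[0,0,0,-0.15],[0,0,0,-0.18],[0,0,0,-0.196],[0,0,0,-0.196]]]'>/dev/null; python3 st.py
python3 - <<'E'
from h import *
im=optics.capture("scene")[:,:,::-1].copy();w=optics.capture("wrist")[:,:,::-1].copy();cv2.imwrite("pics/8w.png",w)
a=cv2.resize(w[150:330,100:440],None,fx=2.2,fy=1.6)
b=cv2.resize(im[115:185,160:270],None,fx=6.8,fy=4.2,interpolation=cv2.INTER_CUBIC)
cv2.imwrite("pics/8.png",np.vstack([a[:,:748],b]))
E
```

```text
[ 0.5317 -0.1242  0.2161] yaw -127.43 stem in tool mm [-0.7  0.2] F tool [ 0.87 -0.89 -0.65] M [-0.029 -0.014  0.05 ] t 19.2 0.6816561503295853
[ 0.5317 -0.1243  0.2161] yaw -104.97 stem in tool mm [-0.7 -0.1] F tool [-0.16  0.26 -0.2 ] M [0.007 0.058 0.025] t 20.0 0.678839163390434
```

View pics/8.png

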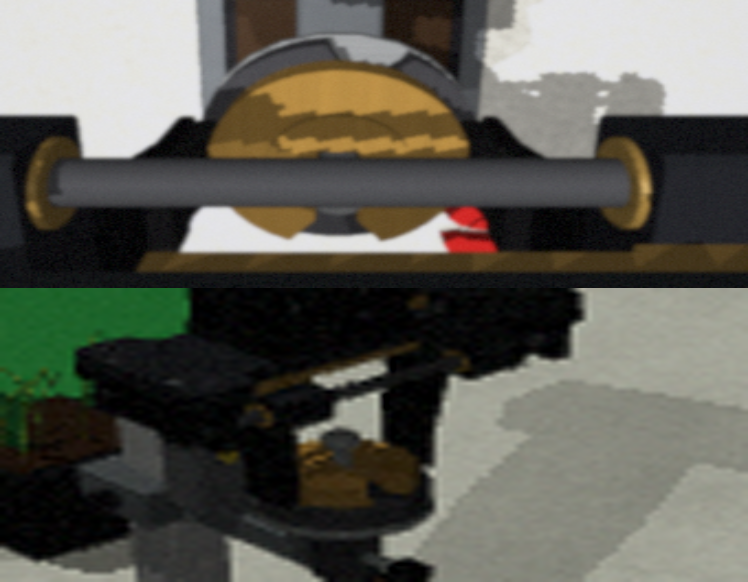

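The wrist inset shows the brass slot facing straight down the image, with the steel slot opposite, facing the column, and the base edges parallel to it. I'll release, lift clear and check.

```bash
python3 -m pendant '[[[0,0,0,0],[0,0,0,0],[0,0,0,0],[0,0,0,0],[0,0,0,0]]]' 0.3 >/dev/null; python3 st.py
python3 -m pendant '[[[0,0,0,0],[0,0,-0.2,0],[0,0,-0.6,0],[0,0,-1,0],[0,0,-1,0]]]' 0 >/dev/null; python3 st.py
python3 -m pendant '[[[0.3,0,-0.4,0],[0.6,0,-0.4,0],[1,0,-0.4,0],[1,0,-0.4,0]]]' >/dev/null
python3 -m pendant '[[[0.4,0,0,0],[0.8,0,0,0],[1,0,0,0],[1,0,0,0]]]' >/dev/null
python3 -m pendant '[[[0,0.4,0,0],[0,0.8,0,0],[0,1,0,0],[0,1,0,0]]]' >/dev/null; python3 st.py
python3 - <<'E'
from h import *
a=optics.capture("scene")[:,:,::-1].copy();t=optics.capture("top")[:,:,::-1].copy()
cv2.imwrite("pics/9s.png",a);cv2.imwrite("pics/9t.png",t)
a0=cv2.imread("pics/scene0.png");t0=cv2.imread("pics/top0.png")
f=lambda x:cv2.resize(x,(400,290),interpolation=cv2.INTER_CUBIC)
cv2.imwrite("pics/9.png",np.vstack([np.hstack([f(a[120:200,165:265]),f(t[150:222,260:350])]),np.hstack([f(a0[120:200,165:265]),f(t0[150:222,260:350])])]))
E
```

```text
[ 0.5317 -0.1242  0.2162] yaw -104.9 stem in tool mm [-0.7 -0.1] F tool [0.18 0.07 0.12] M [0.037 0.068 0.012] t 20.6 0.701563287573703
[ 0.5345 -0.1249  0.3228] yaw -104.87 stem in tool mm [-0.6  2.8] F tool [ 0.55 -0.95 -0.76] M [ 0.052  0.078 -0.011] t 21.1 0.9816863052956509
[ 0.3819 -0.2904  0.3572] yaw -104.86 stem in tool mm [-199.7 -102.3] F tool [ 0.12 -0.07 -0.38] M [ 0.043 -0.036  0.015] t 22.3 1.0020821699171976
```

View pics/9.png

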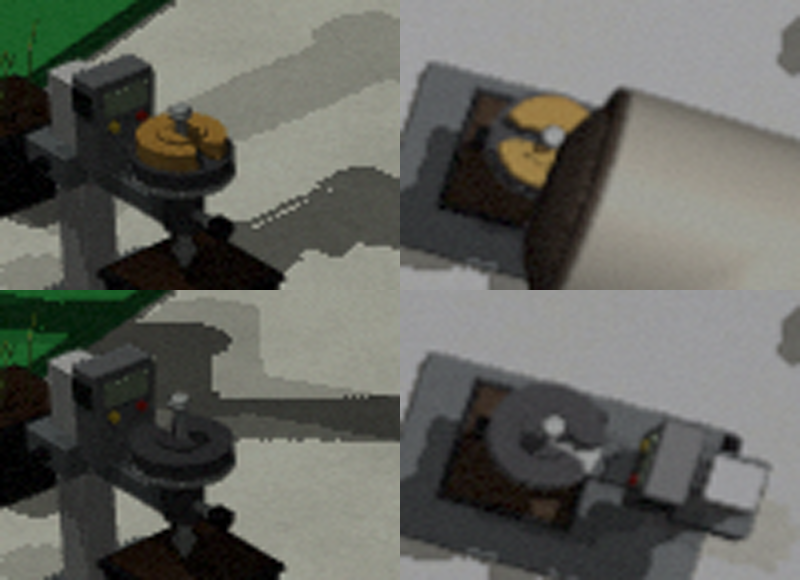

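The scene view shows the brass level and home. The stem head, at about (180,107) in the crop, is at the same height as before. In the top view the brass slot points to the left, away from the indicator. The turn felt almost no torque and the arm is clear, so I'm handing in.

```bash
python3 -c "
from station import r
print(r.finish_job())"
```

```text
the job is handed in; nothing more can be done
None
```

The larger brass mass is home and level on the steel mass, released with its slot facing straight away from the indicator, and the job is handed in at about 22 s; I felt almost no drag on the steel mass while turning but did not measure its angle afterwards.

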